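Open the label printer by its hidden cover release

TASK

The labels are running out, so open the label printer for a new roll. Its cover is held by a release pad that lies almost flush in the flat grey rail along the printer's front top edge, and where along the rail it sits you must find out: feel along the rail with your fingertips for the spot that gives, press it in until the cover pops up, then push the cover back with your fingertips until it tips over against its stop and stays open. Grasp and lift nothing, and leave the label roll in the printer and the things around it where they are.

Things in the scene. Friction and masses are not known exactly. Their poses are not given: they have to be found in the camera images.
- printer: Grey desktop label printer, 210 deep (x) x 270 wide (y) x 100 mm high, screwed to the bench. Origin: centre of its underside. +x points to its back, +y to its left side seen from the front, z up; the front is turned to the robot. Its top is one level face: the rail at the front edge, then the hinged cover, 2 mm behind the rail. A small dark display at the front left does nothing.
- rail_middle (a point): Middle of the rail's top face, 81 mm in front of and 100 mm above the printer's origin; axes as the printer's. The rail, 46 mm wide (x), runs along y between two flank blocks of the same height, from y = -75 to +75 mm. Rail and flanks are rigid. The release pad's centre lies on the rail's centre line, at a y between -29 and +29 mm from this point that differs from printer to printer.
- release (a joint): Travel of the release pad, m: 0 out, 0.006 fully in, straight down. The pad is 46 (y) x 36 mm (x), of the same grey plastic as the rail, in a well 48 x 38 mm, its face 2 mm below the rail's. To press it, fingertips must fit wholly into the well. It moves from about 1.5 N, is fully in at 5 N and springs back. At about 0.0045 the hook under it frees the cover.
- cover (a joint): Angle of the cover about its hinge at the back, rad: 0 shut, 1.57 upright, 1.75 at its stop. Latched, it cannot be opened. Freed, a spring plunger lifts it to about 0.6 within a second, where it rests. From there 2 to 4 N at its edge push it on, up and back. Let go below about 1.1 it sinks back to 0.6; past 1.3 it tips over by itself to its stop and stays there.
- cover_edge (a point): Middle of the lower outer edge of the cover's front skirt. The cover is a shell 268 mm wide (y), top plate 6 mm thick, skirts 22 to 26 mm high. This edge lies 135 mm in front of the hinge line and 4 mm above it when shut, and moves up and back as the cover opens.
- cover_hinge (a point): Middle of the cover's hinge line, in the printer: 80 mm behind and 72 mm above the printer's origin; the line runs along the printer's y.
- label_roll: White label roll, 70 mm across, 60 mm long, lying loose on its side between two black guides in the printer, under the cover; to be left there. Origin: centre of one of its flat ends, its z axis along the roll's own axis.
- spare_roll: Spare white label roll, 62 mm across, 60 mm high, standing loose on the bench to the left of the printer; to be left alone. Origin: centre of its underside.
- marker: Marker pen, 137 x 19 x 16 mm, lying loose in front of the printer to the right; to be left alone. Origin: centre of its underside.

How it is judged:
By the outcome, as a careful person would: the job done as asked, in the order asked, and still so for the second after the job is handed in, with the robot touching nothing.
It also fails if it takes over 48 s, if anything falls off the work surface, if the arm or the gripper's body presses on something with over 40 N, if the wrist force passes 120 N, or if a joint passes its speed limit or range.

ROBOT

A 6-joint arm with a two-finger parallel gripper is mounted at the origin on a cart in front of the work surface, level with it; the furniture and walls round the work are solid. World frame = base frame: x ahead of the robot, y to its left, z up, the work surface at z = 0. Lengths are in mm, angles in rad, forces in N, time in s.
With the tool pointing down it reaches from about 350 to 975 mm from the base axis. Payload 7.1 kg.
Tool frame: the origin (TCP) lies at the very end of the fingers, on their centre line; the grasp point (between the pads) lies 19 mm behind it; x points along the fingers, y is the direction in which the jaws open and shut, and the axes are right-handed (so a half turn about x gives the same grasp; the last joint's range is limited). The gripper opens to 88 mm and grips with 3 to 60 N. Pads are 20 mm wide; open, the fingers measure 115 mm over their backs; the gripper's body (75 mm by 178 mm) begins 61 mm behind the grasp point.
Start: joints at [1.302, 0.423, 1.63, -0, 1.089, -0.019], TCP at [154.475, 605.592, 190.075] pointing down, gripper open.
Joint ranges: [-3, 3], [-0.9, 2.11], [0.09, 2.58], [-1.31, 4.45], [0.11, 2.69], [-2.54, 2.54]. Speed limits (rad/s): [2.39, 2.39, 3.01, 3.14, 3.14, 3.14].

INTERFACE

Orientations are given as a rotation vector (axis times angle).
In Python, from workcell import ctrl gives the robot as it stands. The module is installed in compiled form; this text tells all that it offers.
- The arm moves only by the tool carry_out, never from a script. Its argument "commands" is a list of rows, each a list of 6 numbers: the shift along the tool's x, y, z in m, then the turn, a rotation vector about the tool's x, y, z in degrees. In form: [[tx, ty, tz, rx, ry, rz], ...]. A call has 1 to 8 rows; each row shifts and turns the pose as measured when the row begins, along the tool's axes as they then stand; what a row does not reach is not made up. A row lasts 1/8 s, in which the tool goes at most 62.5 mm and 10.7 degrees, less where a joint would pass 70% of its speed; a pose out of reach is approached as far as the arm can. A call with a gripper value outside its range is refused whole. "grip" is the closure, from 0 (fully open) to 1 (shut), set as the call begins (left out, the last holds). The fingers move at their own pace and stop on an object; the grip force is fixed at half the most. Time passes only in rows, so rows that do not move let the fingers close. It gives the time, the measured TCP pose, the force and the opening at its end, in the units of the state.
- ctrl.get_obs(): the state, without advancing time (a new reading comes with each control period).
- ctrl.get_image(name): name is "scene" or "top" or "wrist"; returns a dict with "pixels" (480x640x3 uint8, blue, green, red), "intrinsics" (3x3 intrinsics, pixels), "dist_coeffs" ([k1, k2, p1, p2, k3] as OpenCV has them; the pictures are not rectified), "rvec" (rotation vector, rad) and "tvec" (3), from world to camera coordinates, as OpenCV has them. Camera axes: x right, y down, z forward; pixel columns grow to the right and rows downward; lengths in mm; the calibration is good to about 2 mm. A picture is of the moment at which its call begins. There is no depth.
- ctrl.close_job(): hands the job in, once; it reports no verdict.
The state is a dict: "t": time; "qpos": joint angles; "qvel": joint speeds; "joint_torque": joint torques, N m; "ee_pos": TCP position; "orientation": TCP orientation; "ft_force": force on the tool from outside, world axes, zero at the start; "moment": the same for the moment, N m; "width": finger opening in mm.
Only numpy, scipy, OpenCV 4.12 (cv2) and the standard library are available. Lean on these libraries where they do the work, as an engineer would, in place of code of your own. Each camera call takes 0.05 s, during which the arm holds its last target. There are 200 camera calls.

## Working session

There is one attempt and no reset: what is moved stays moved. The work goes in short steps, Python scripts to look and compute and a tool call to move; the robot and the scene stay as the last step left them, time stands still between calls to the robot, and variables do not carry over. Pictures are saved under pics/ and viewed, about 8 in all and at most 12, crops included, and the job is handed in when it is done.

Besides the shell and the picture viewer there is one more tool, called as name([rows], argument=value, ...), one row to a line, values as JSON. carry_out: Moves the arm, as the interface text tells. Its arguments: {"type":"object","properties":{"commands":{"type":"array"},"grip":{"type":"number"}},"required":["commands"]}

```bash
mkdir -p pics
cat > h.py <<'E'
import numpy as np, cv2
from workcell import ctrl
def shot(n,f):
    d=ctrl.get_image(n); cv2.imwrite('pics/'+f,d['pixels']); np.savez('pics/'+f[:-4],**d); return d
def ray(d,p):
    K=np.array(d['intrinsics'],float);R=cv2.Rodrigues(np.array(d['rvec'],float))[0]
    u=cv2.undistortPoints(np.array([[p]],float),K,np.array(d['dist_coeffs'],float))[0,0]
    return -R.T@np.array(d['tvec'],float).ravel(), R.T@np.array([u[0],u[1],1.])
def onz(d,p,z):
    o,r=ray(d,p); return o+r*(z-o[2])/r[2]
def proj(d,P):
    return cv2.projectPoints(np.array(P,float).reshape(-1,1,3),np.array(d['rvec'],float),np.array(d['tvec'],float),np.array(d['intrinsics'],float),np.array(d['dist_coeffs'],float))[0][:,0]
def tri(vs):
    A=np.zeros((3,3));b=np.zeros(3)
    for d,p in vs:
        o,r=ray(d,p);r=r/np.linalg.norm(r);M=np.eye(3)-np.outer(r,r);A+=M;b+=M@o
    return np.linalg.solve(A,b)
E
python3 - <<'E'
from h import *
a=shot('top','top0.png');b=shot('scene','scene0.png')
o=ctrl.get_obs();print({k:np.round(v,3) for k,v in o.items()})
print(cv2.Rodrigues(np.array(o['orientation']))[0].round(3))
E
```

```text
{'t': np.float64(0.1), 'qpos': array([ 1.302,  0.424,  1.631, -0.   ,  1.089, -0.019]), 'qvel': array([ 0.001, -0.001,  0.002, -0.   ,  0.   ,  0.   ]), 'joint_torque': array([ 0.0000e+00, -5.4562e+01, -2.7433e+01,  6.4000e-02,  1.9000e-02,
       -0.0000e+00]), 'ee_pos': array([154.361, 605.065, 189.376]), 'orientation': array([ 0.195,  1.562, -0.197]), 'ft_force': array([-0.473, -0.644,  0.578]), 'moment': array([ 0.042, -0.025,  0.037]), 'width': np.float64(88.473)}
[[-0.     0.247  0.969]
 [-0.001  0.969 -0.247]
 [-1.    -0.001 -0.   ]]
```

View pics/top0.png

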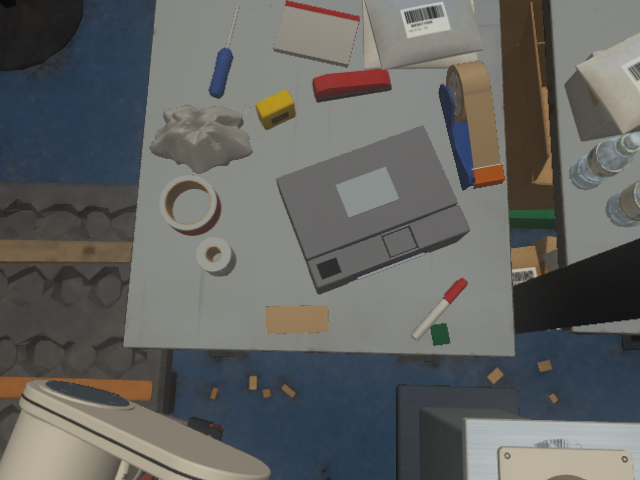

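View pics/scene0.png

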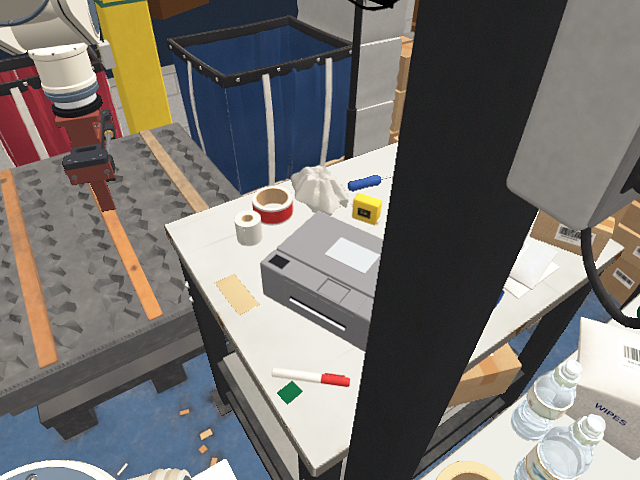

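The top view shows the printer's top face at about (277,181), (425,126), (469,230), (318,291). A square outline on the rail sits near (400,241). Next I'll localise both.

Run:
```python
from h import *
a=dict(np.load('pics/top0.npz'));b=dict(np.load('pics/scene0.npz'))
im=a['pixels']
c=cv2.resize(im[110:310,260:490],None,fx=3.4,fy=3,interpolation=cv2.INTER_CUBIC)
c=cv2.convertScaleAbs(c,alpha=1.6,beta=-40);cv2.imwrite('pics/crop0.png',cv2.resize(im[110:310,260:490],None,fx=3,fy=3,interpolation=cv2.INTER_CUBIC))
print('cam',ray(a,(320,240))[0],ray(b,(320,240))[0])
for p in [(277,181),(425,126),(469,230),(318,291),(400,241)]: print(p,onz(a,p,100).round(1))
for n,p in dict(spare=(215,255),marker0=(415,336),marker1=(464,283),post=(515,300),post2=(512,280)).items(): print(n,onz(a,p,0).round(0))
```

```text
cam [ 246.11930715  398.79396179 1012.03534096] [ 120.12384715 -127.78772603  689.13257021]
(277, 181) [531.5 484.5 100. ]
(425, 126) [635.1 236.6 100. ]
(469, 230) [455.2 167.2 100. ]
(318, 291) [349.6 411.5 100. ]
(400, 241) [434.2 280.1 100. ]
spare [422. 599.   0.]
marker0 [286. 242.   0.]
marker1 [381. 154.   0.]
post [353.  65.   0.]
post2 [389.  68.   0.]
```

View pics/crop0.png

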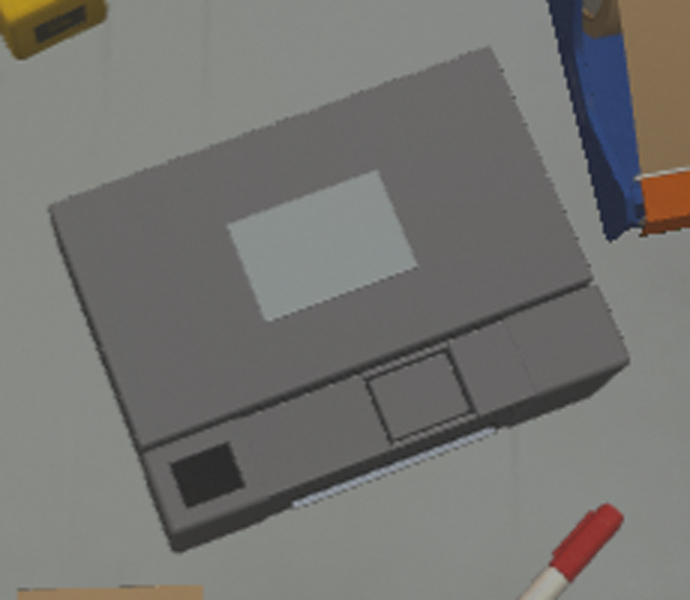

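The crop clearly shows the well outline, with corners at crop (367,380), (449,350), (475,413) and (393,442). The right end of the flank seam is near (535,370). I'll fit the pose and move over it.

Run:
```python
from h import *
a=dict(np.load('pics/top0.npz'))
f=lambda u,v:onz(a,(260+(u+.5)/3-.5,110+(v+.5)/3-.5),100)
W=np.array([f(*p) for p in [(367,380),(449,350),(475,413),(393,442)]]);print(W.round(1),W.mean(0).round(1))
print('sides',[np.linalg.norm(W[i]-W[i-3]).round(1) for i in range(4)])
cl,cr,bl,br=[f(*p) for p in [(143,447),(592,283),(50,207),(489,47)]]
print('cover',cl,cr,bl,br,np.linalg.norm(cl-cr))
y=(cl-cr)/np.linalg.norm(cl-cr);x=np.array([y[1],-y[0],0]);print('yaw',np.degrees(np.arctan2(x[1],x[0])))
O=(cl+cr)/2+56*x; rm=O-81*x; print('O',O,'rail_mid',rm,'pad off',(W.mean(0)-rm)@y,(W.mean(0)-rm)@x)
```

```text
[[441.3 309.4 100. ]
 [459.1 264.6 100. ]
 [424.4 250.9 100. ]
 [407.4 295.3 100. ]] [433.1 280.1 100. ]
sides [np.float64(48.2), np.float64(37.3), np.float64(47.6), np.float64(36.7)]
cover [401.57915748 430.13785835 100.        ] [498.80044726 185.61807035 100.        ] [535.54372419 485.79196677 100.        ] [636.21682201 240.53075695 100.        ] 263.13856788320123
yaw 21.682813409570944
O [502.22743501 328.56817434 100.        ] rail_mid [426.95871637 298.64126346 100.        ] pad off -19.527681632959833 -1.2051293220486667
```

carry_out([
  [0, -0.025, 0.035, -8, 0, 0],
  [0, -0.025, 0.035, -8, 0, 0],
  [0, -0.025, 0.035, -8, 0, 0],
  [0, -0.02, 0.035, -8, 0, 0],
  [0, -0.02, 0.03, 0, 0, 0],
  [0, -0.02, 0.03, 0, 0, 0],
  [0, 0, 0, 0, 0, 0],
], grip=1)

```text
t: 0.98
ee_pos: [362.2, 483.2, 186.7]
orientation: [-0.262, 1.559, 0.255]
ft_force: [0.5, -0.1, -0.3]
width: 21.3
```

```bash
cat >> h.py <<'E'
def delta(T,yaw=21.7,off=None):
    o=ctrl.get_obs();R=cv2.Rodrigues(np.array(o['orientation']))[0];p=np.array(o['ee_pos'])
    x=np.array([np.cos(np.radians(yaw)),np.sin(np.radians(yaw)),0]);y=np.array([-x[1],x[0],0])
    print('p',p.round(1),'d_tool',(R.T@(np.array(T)-p)).round(1),'toolyaw',np.degrees(np.arctan2(-R[0,1],R[1,1])).round(2),
     'tilt(a below horiz)',np.degrees(np.arctan2(-R[2,0],R[:,0]@x)).round(1),'w',o['width'].round(1),'F',np.round(o['ft_force'],1),'q',np.round(o['qpos'],3))
    d=p-np.array([433.1-40,280.1,0])*0
    return R,p
E
python3 -c "
from h import *
delta((433,280,150))"
```

```text
Traceback (most recent call last):
  File "h.py", line 22, in delta
    'tilt(a below horiz)',np.degrees(np.arctan2(-R[2,0],R[:,0]@x)).round(1),'w',o['width'].round(1),'F',np.round(o['ft_force'],1),'q',np.round(o['qpos'],3))
                                                                                ^^^^^^^^^^^^^^^^
AttributeError: 'float' object has no attribute 'round'
```

```bash
sed -i "s/o\['width'\].round(1)/o['width']/; /d=p-np.array/d" h.py
python3 -c "
from h import *
delta((433,280,150))"
```

```text
p [362.2 483.2 186.7] d_tool [  37.5 -215.     1.4] toolyaw 18.88 tilt(a below horiz) 90.3 w 21.326297726357637 F [ 0.5 -0.1 -0.3] q [ 9.080e-01  3.990e-01  1.677e+00 -1.000e-03  1.072e+00 -9.910e-01]
```

carry_out([
  [0, -0.04, 0, -2.8, 0, 0],
  [0.005, -0.04, 0, 0, 0, 0],
  [0.005, -0.04, 0, 0, 0, 0],
  [0.005, -0.04, 0, 0, 0, 0],
  [0.005, -0.035, 0, 0, 0, 0],
  [0, -0.02, 0, 0, 0, 0],
  [0, 0, 0, 0, 0, 0],
])

```text
t: 1.85
ee_pos: [435.1, 279.5, 164.9]
orientation: [-0.305, 1.559, 0.298]
ft_force: [0.6, 0.9, -0.1]
width: 0.5
```

```bash
python3 -c "
from h import *
delta((433,280,150));d=shot('wrist','w0.png')
x=np.array([.929,.37,0]);y=np.array([-.37,.929,0]);c=np.array([433.1,280.1,100])
print(proj(d,[c+s*18.5*x+t*24*y for s,t in [(1,1),(1,-1),(-1,-1),(-1,1)]]))"
```

```text
p [435.1 279.5 164.9] d_tool [15.   1.3 -1.6] toolyaw 21.99 tilt(a below horiz) 90.6 w 0.45286197169628134 F [ 0.6  0.9 -0.1] q [ 5.490e-01  3.040e-01  1.880e+00 -1.000e-03  9.670e-01 -1.405e+00]
[[354.9837132  263.0542467 ]
 [290.55076937 262.69215496]
 [289.79517361 213.58961067]
 [356.37296824 213.95677543]]
```

View pics/w0.png

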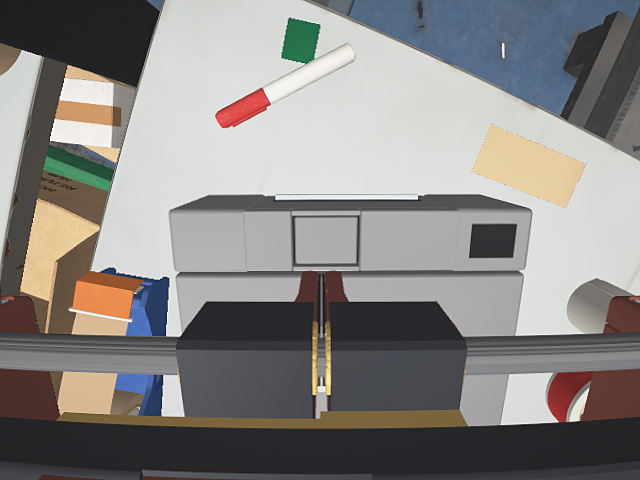

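The wrist view shows the well at (292..358, 213..265), within about 2 px of the prediction from the top view. The two views agree, so I'll descend.

carry_out([
  [0.02, 0.001, -0.002, 0, 0, 0],
  [0.02, 0, 0, 0, 0, 0],
  [0.015, 0, 0, 0, 0, 0],
  [0, 0, 0, 0, 0, 0],
])

```text
t: 2.4
ee_pos: [430.5, 284.6, 108.9]
orientation: [-0.307, 1.557, 0.303]
ft_force: [-0.9, -0.5, 0.1]
width: 0.9
```

```bash
python3 -c "
from h import *
R,p=delta((433,280,98));d=dict(np.load('pics/w0.npz'));print('cam in tool',R.T@(ray(d,(320,240))[0]-p-[0,0,0]), ray(d,(320,240))[0])"
```

```text
p [430.5 284.6 108.9] d_tool [10.9 -5.2  0.7] toolyaw 22.25 tilt(a below horiz) 90.5 w 0.8699791644404278 F [-0.9 -0.5  0.1] q [ 0.561  0.385  1.922  0.     0.843 -1.398]
cam in tool [-251.14861454   -5.82860431  -63.83037898] [375.36863653 256.06502778 360.58736812]
```

carry_out([
  [0.003, -0.005, 0, 0, 0, 0],
  [0.003, 0, 0, 0, 0, 0],
  [0.002, 0, 0, 0, 0, 0],
])

```text
t: 2.78
ee_pos: [433.2, 280.6, 101.8]
orientation: [-0.307, 1.555, 0.304]
ft_force: [0.5, 0.4, -0.0]
width: 0.7
```

```bash
python3 -c "
from h import *
delta((433,280,98))"
```

```text
p [433.2 280.6 101.8] d_tool [ 3.8 -0.5 -0.4] toolyaw 22.28 tilt(a below horiz) 90.3 w 0.6522761436597858 F [ 0.5  0.4 -0. ] q [ 0.552  0.396  1.928  0.     0.824 -1.408]
```

carry_out([
  [0.002, 0, 0, 0, 0, 0],
  [0.002, 0, 0, 0, 0, 0],
  [0.001, 0, 0, 0, 0, 0],
])

```text
t: 3.15
ee_pos: [433.5, 280.7, 96.9]
orientation: [-0.306, 1.554, 0.304]
ft_force: [0.1, 0.5, -1.0]
width: 0.6
```

carry_out([
  [0.002, 0, 0, 0, 0, 0],
  [0.002, 0, 0, 0, 0, 0],
])

```text
t: 3.4
ee_pos: [433.6, 280.7, 92.7]
orientation: [-0.306, 1.554, 0.304]
ft_force: [-0.6, 0.1, -0.1]
width: 0.5
```

carry_out([
  [0.002, 0, 0, 0, 0, 0],
  [0.001, 0, 0, 0, 0, 0],
])

```text
t: 3.65
ee_pos: [433.4, 280.6, 89.3]
orientation: [-0.306, 1.554, 0.304]
ft_force: [-0.7, -0.1, 0.9]
width: 0.4
```

```bash
python3 -c "
from h import *
delta((433,280,98));d=shot('top','t1.png');e=shot('scene','s1.png')
im=np.hstack([cv2.resize(d['pixels'][110:310,270:480],None,fx=1.9,fy=1.9),cv2.resize(e['pixels'][200:400,240:440],(380,380))]);cv2.imwrite('pics/c1.png',im)"
```

```text
p [433.4 280.6  89.3] d_tool [-8.7 -0.4 -0.7] toolyaw 22.25 tilt(a below horiz) 90.3 w 0.43337319661735746 F [-0.7 -0.1  0.9] q [ 0.551  0.416  1.934  0.     0.797 -1.408]
```

View pics/c1.png

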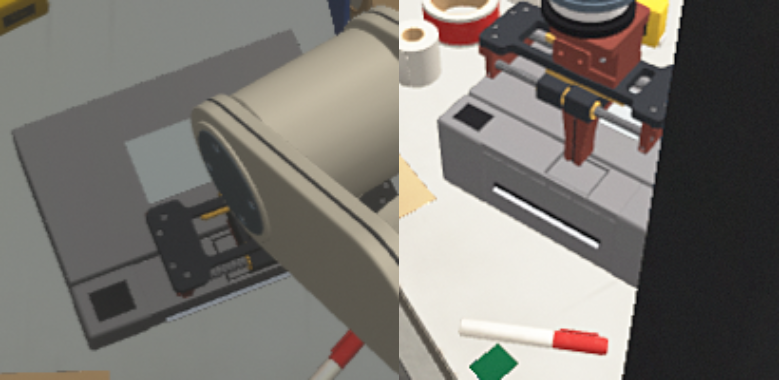

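The fingertip ends near scene pixel (334,284), over the rear part of the well and seemingly still above it. I'll check this against the projection.

```bash
python3 -c "
from h import *
e=dict(np.load('pics/s1.npz'));R,p=delta((433,280,98))
print('tcp',proj(e,[p])); x=np.array([.929,.37,0]);y=np.array([-.37,.929,0]);c=np.array([433.1,280.1,100])
pr=proj(e,[c]+[c+s*19*x+t*24*y for s,t in [(1,1),(1,-1),(-1,-1),(-1,1)]]);print(pr)
im=cv2.resize(e['pixels'][240:330,280:390],None,fx=6,fy=6,interpolation=cv2.INTER_CUBIC)
for q in pr: cv2.circle(im,tuple(int(v) for v in (q-[280,240]+.5)*6),3,(0,255,0),-1)
q=proj(e,[p])[0];cv2.circle(im,tuple(int(v) for v in (q-[280,240]+.5)*6),3,(0,0,255),-1)
cv2.imwrite('pics/c2.png',im)"
```

```text
p [433.5 280.6  89.4] d_tool [-8.6 -0.4 -0.7] toolyaw 22.26 tilt(a below horiz) 90.3 w 0.3148350926772206 F [-0.8 -1.  -0.2] q [ 0.551  0.416  1.934  0.     0.797 -1.408]
tcp [[332.41999311 293.60685173]]
[[332.65721056 290.01470573]
 [327.46102042 277.91285069]
 [349.60261583 289.37919348]
 [338.14046031 302.78244269]
 [315.62343383 290.64178078]]
```

View pics/c2.png

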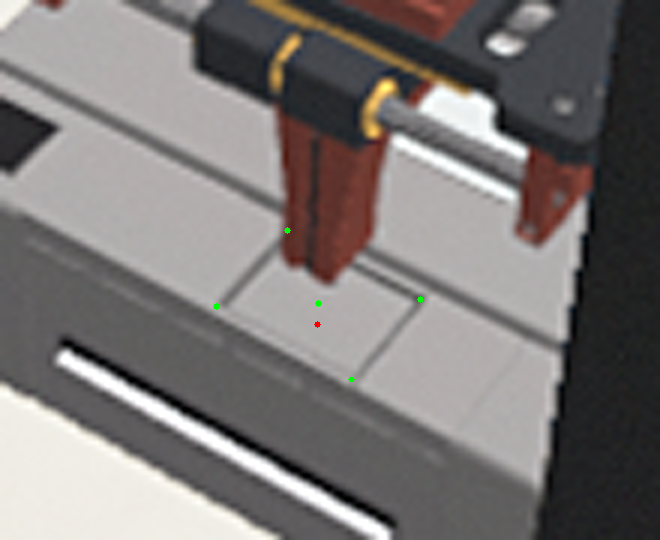

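```bash
python3 -c "
from h import *
e=dict(np.load('pics/s1.npz'));w=dict(np.load('pics/w0.npz'))
o=ctrl.get_obs();R=cv2.Rodrigues(np.array(o['orientation']))[0];p=np.array(o['ee_pos'])
Rw=cv2.Rodrigues(np.array([-.305,1.559,.298]))[0];pw=np.array([435.1,279.5,164.9])
for s in (-30,-20,-10,0):
  c=[[s,-13.5,-10],[s,13.5,-10]]
  print(s,'scene',((proj(e,[p+R@np.array(v) for v in c])-[280,240]+.5)*6).round(0).tolist(),'wrist',proj(w,[pw+Rw@np.array(v) for v in c]).round(0).tolist())"
```

```text
-30 scene [[342.0, 298.0], [265.0, 259.0]] wrist [[292.0, 269.0], [349.0, 269.0]]
-20 scene [[341.0, 321.0], [264.0, 281.0]] wrist [[294.0, 262.0], [348.0, 262.0]]
-10 scene [[339.0, 344.0], [263.0, 304.0]] wrist [[295.0, 257.0], [346.0, 257.0]]
0 scene [[337.0, 365.0], [262.0, 326.0]] wrist [[297.0, 251.0], [345.0, 251.0]]
```

Both the scene and wrist views put the real fingertip about 25–30 mm behind the reported TCP, with no force felt. I'll keep lowering gently and go by touch.

carry_out([
  [0.003, 0, 0, 0, 0, 0],
  [0.003, 0, 0, 0, 0, 0],
  [0.003, 0, 0, 0, 0, 0],
])

```text
t: 4.12
ee_pos: [433.6, 280.7, 80.0]
orientation: [-0.306, 1.554, 0.304]
ft_force: [-0.7, 0.0, 0.3]
width: 0.6
```

carry_out([
  [0.002, 0, 0, 0, 0, 0],
  [0.002, 0, 0, 0, 0, 0],
])

```text
t: 4.38
ee_pos: [433.5, 280.6, 75.6]
orientation: [-0.306, 1.554, 0.304]
ft_force: [-0.2, 0.1, 0.1]
width: 0.8
```

carry_out([
  [0.002, 0, 0, 0, 0, 0],
  [0.001, 0, 0, 0, 0, 0],
])

```text
t: 4.62
ee_pos: [433.4, 280.6, 72.3]
orientation: [-0.306, 1.554, 0.304]
ft_force: [-0.3, 0.3, -0.2]
width: 0.7
```

carry_out([
  [0.001, 0, 0, 0, 0, 0],
  [0.001, 0, 0, 0, 0, 0],
])

```text
t: 4.88
ee_pos: [433.5, 280.6, 70.2]
orientation: [-0.306, 1.554, 0.304]
ft_force: [-0.1, 0.3, 0.0]
width: 0.9
```

carry_out([
  [0.001, 0, 0, 0, 0, 0],
  [0.001, 0, 0, 0, 0, 0],
])

```text
t: 5.12
ee_pos: [433.5, 280.7, 68.1]
orientation: [-0.306, 1.554, 0.304]
ft_force: [0.2, 0.4, 0.1]
width: 0.4
```

```bash
python3 -c "
from h import *
e=shot('scene','s3.png');R,p=delta((433,280,98))
cv2.imwrite('pics/c3.png',cv2.resize(e['pixels'][240:330,280:390],None,fx=6,fy=6,interpolation=cv2.INTER_CUBIC))"
```

```text
p [433.4 280.6  68. ] d_tool [-30.   -0.4  -0.8] toolyaw 22.25 tilt(a below horiz) 90.3 w 0.7090957861531795 F [-0.2 -0.2  0.3] q [ 0.551  0.452  1.944  0.     0.751 -1.408]
```

View pics/c3.png

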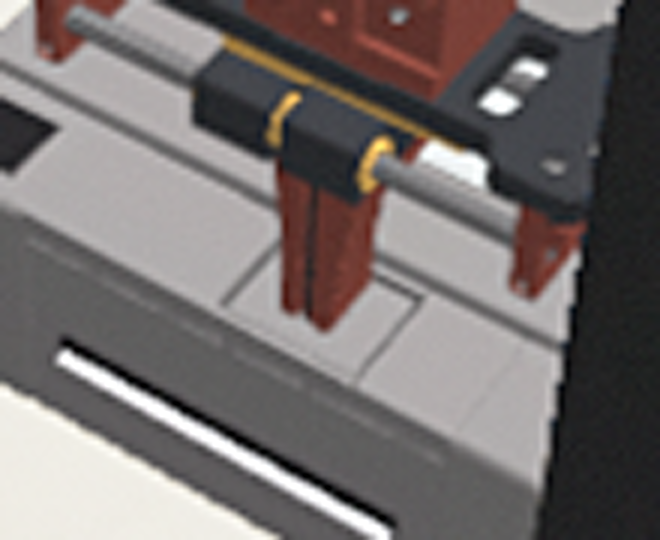

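The tip is now inside the well outline, about 3–4 mm above the pad: front corner at crop (328,330), pad expected at about y 331. I'll continue in small steps.

carry_out([
  [0.001, 0, 0, 0, 0, 0],
  [0.001, 0, 0, 0, 0, 0],
])

```text
t: 5.42
ee_pos: [433.5, 280.7, 65.9]
orientation: [-0.306, 1.554, 0.304]
ft_force: [0.2, -0.1, -0.5]
width: 0.7
```

carry_out([
  [0.001, 0, 0, 0, 0, 0],
  [0.001, 0, 0, 0, 0, 0],
])

```text
t: 5.68
ee_pos: [433.5, 280.7, 64.2]
orientation: [-0.306, 1.554, 0.304]
ft_force: [-1.3, -1.6, 3.0]
width: 0.4
```

carry_out([
  [0.001, 0, 0, 0, 0, 0],
])

```text
t: 5.8
ee_pos: [433.5, 280.7, 63.3]
orientation: [-0.306, 1.554, 0.304]
ft_force: [0.3, -0.7, 4.6]
width: 0.2
```

carry_out([
  [0.001, 0, 0, 0, 0, 0],
])

```text
t: 5.92
ee_pos: [433.5, 280.7, 62.3]
orientation: [-0.306, 1.554, 0.304]
ft_force: [-1.0, -0.4, 4.5]
width: 0.7
```

carry_out([
  [0.001, 0, 0, 0, 0, 0],
  [0.001, 0, 0, 0, 0, 0],
])

```text
t: 6.18
ee_pos: [433.5, 280.7, 60.4]
orientation: [-0.306, 1.553, 0.304]
ft_force: [-0.7, -1.0, 4.4]
width: 0.5
```

carry_out([
  [0.001, 0, 0, 0, 0, 0],
])

```text
t: 6.3
ee_pos: [433.7, 280.8, 59.6]
orientation: [-0.306, 1.553, 0.304]
ft_force: [-2.9, -2.0, 15.9]
width: 0.3
```

carry_out([
  [0.001, 0, 0, 0, 0, 0],
])

```text
t: 6.42
ee_pos: [433.8, 280.8, 59.4]
orientation: [-0.306, 1.553, 0.304]
ft_force: [-4.9, -3.9, 22.6]
width: 0.3
```

It gave from about 66 to 59.6 (6 mm travel), then bottomed. That puts the true tip about 32 mm above the reported z. I'll withdraw up and toward the robot, then look.

carry_out([
  [-0.01, 0, 0, 0, 0, 0],
  [-0.015, 0, -0.01, 0, 0, 0],
  [-0.015, 0, -0.025, 0, 0, 0],
  [-0.02, 0, -0.025, 0, 0, 0],
  [-0.03, 0, -0.02, 0, 0, 0],
  [-0.03, 0, 0, 0, 0, 0],
  [-0.03, 0, 0, 0, 0, 0],
  [0, 0, 0, 0, 0, 0],
])

```text
t: 7.42
ee_pos: [353.7, 247.8, 215.2]
orientation: [-0.306, 1.554, 0.304]
ft_force: [0.4, 0.4, -0.1]
width: 0.2
```

```bash
python3 -c "
from h import *
e=shot('scene','s4.png');t=shot('top','t4.png');R,p=delta((433,280,98))
cv2.imwrite('pics/c4.png',np.hstack([cv2.resize(e['pixels'][130:430,160:460],(400,400)),cv2.resize(t['pixels'][100:340,240:480],(400,400))]))"
```

```text
p [352.6 247.  213. ] d_tool [114.2   0.3  88. ] toolyaw 22.26 tilt(a below horiz) 90.5 w 0.5614571387669401 F [ 0.4  0.6 -0.3] q [ 0.583  0.104  2.01   0.     1.036 -1.377]
```

View pics/c4.png

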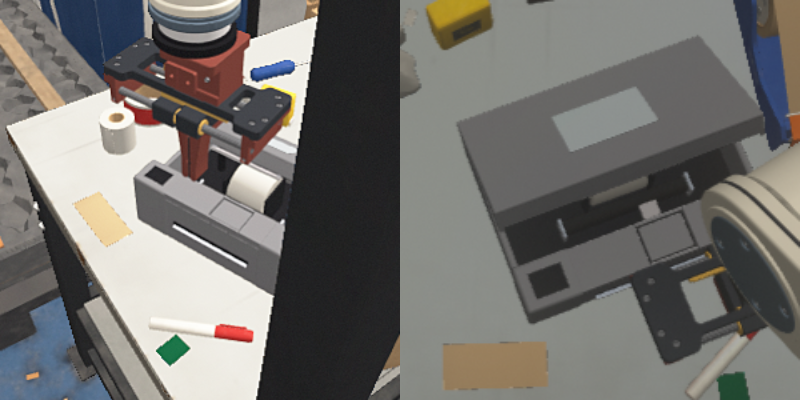

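The cover has popped to its rest: the interior, roll and guides are visible, and the pad is at top crop (667,235). Next I'll tilt the fingers forward by about 45° to get under the skirt's lower edge.

carry_out([
  [0, 0, 0.008, 0, -9, 0],
  [0, 0, 0.008, 0, -9, 0],
  [0, 0, 0.008, 0, -9, 0],
  [0, 0, 0, 0, -9, 0],
  [0, 0, 0, 0, -9, 0],
  [0, 0, 0, 0, 0, 0],
])

```text
t: 8.28
ee_pos: [380.5, 241.0, 209.8]
orientation: [-0.205, 0.929, 0.312]
ft_force: [0.2, -0.9, 0.1]
width: 0.3
```

```bash
cat >> h.py <<'E'
def pr():
    o=ctrl.get_obs();R=cv2.Rodrigues(np.array(o['orientation']))[0];p=np.array(o['ee_pos'])
    yw=np.radians(21.9);x=np.array([np.cos(yw),np.sin(yw),0]);y=np.array([-x[1],x[0],0]);O=np.array([502.2,328.6,0])
    A=np.array([x,y,[0,0,1]]);t=p-32*R[:,0]
    print('TCPprinter',(A@(p-O)).round(1),'tip',(A@(t-O)).round(1),'d',(A@R[:,0]).round(3),'q',np.round(o['qpos'],3))
    return A,O,R,p,t
E
python3 -c "
from h import *
A,O,R,p,t=pr();delta(p);e=shot('scene','s5.png')
print('tip px',proj(e,[t,p, O+A.T@np.array([-29,0,151]),O+A.T@np.array([-29,-134,151]),O+A.T@np.array([-29,134,151])]))
cv2.imwrite('pics/c5.png',e['pixels'][100:400,100:500])"
```

```text
TCPprinter [-145.6  -35.9  209.8] tip [-164.3  -34.5  235.7] d [ 0.584 -0.046 -0.811] q [ 0.718 -0.073  2.392 -0.8    0.335 -0.524]
p [380.5 241.  209.8] d_tool [0. 0. 0.] toolyaw 20.5 tilt(a below horiz) 54.2 w 0.3114984377653031 F [ 0.2 -0.9  0.1] q [ 0.718 -0.073  2.392 -0.8    0.335 -0.524]
tip px [[314.1763176  267.87695011]
 [321.85937293 272.93130065]
 [340.99800886 248.49889892]
 [408.01035962 280.34210389]
 [282.45558079 220.69206656]]
```

View pics/c5.png

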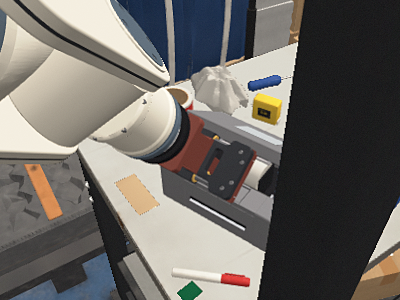

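The 54° tilt is reached; the tip-pixel check isn't possible here because the gripper body hides the tip. Advancing to the pre-contact spot.

carry_out([
  [0.02, 0.003, 0.008, 0, 0, 0],
  [0.02, 0.003, 0.008, 0, 0, 0],
  [0.02, 0.003, 0.008, 0, 0, 0],
  [0.02, 0.003, 0.008, 0, 0, 0],
  [0.02, 0.003, 0.008, 0, 0, 0],
  [0, 0, 0, 0, 0, 0],
])

```text
t: 9.07
ee_pos: [466.4, 287.3, 148.6]
orientation: [-0.204, 0.936, 0.311]
ft_force: [0.0, -0.3, -0.1]
width: 0.5
```

```bash
python3 -c "
from h import *
A,O,R,p,t=pr();delta(p)
w=shot('wrist','w6.png');print(proj(w,[O+A.T@np.array(v) for v in [(-29,-134,151),(-29,134,151),(-16,0,171)]]))
e=shot('scene','s6.png')
cv2.imwrite('pics/c6.png',np.hstack([cv2.resize(w['pixels'],(480,360)),cv2.resize(e['pixels'][150:350,220:390],(306,360))]))"
```

```text
TCPprinter [-48.6 -25.  148.6] tip [-67.1 -23.5 174.7] d [ 0.578 -0.046 -0.815] q [ 0.656  0.229  2.265 -1.29   0.21  -0.06 ]
p [466.4 287.3 148.6] d_tool [0. 0. 0.] toolyaw 20.4 tilt(a below horiz) 54.6 w 0.46948714627762256 F [ 0.  -0.3 -0.1] q [ 0.656  0.229  2.265 -1.29   0.21  -0.06 ]
[[145.85456461 287.33538731]
 [585.36137169 294.05451715]
 [363.17373575 332.82708544]]
```

View pics/c6.png

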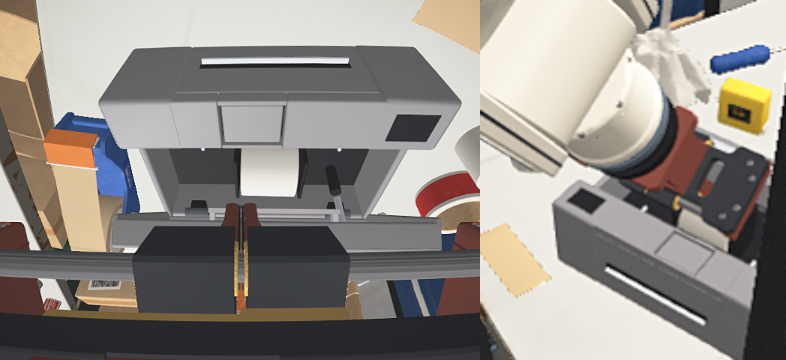

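Wrist view: the cover edge runs along row ~217 (in the half-size panel), with the fingers just in front of it and above the roll. The wrist joints are near their limits (q4 -1.29), but the skirt's lower edge is its foremost point. Steeper fingers will therefore also push it open, so I'll tip back to about 72°.

carry_out([
  [0, 0, -0.006, 0, 6, 0],
  [0, 0.003, -0.004, 0, 6, 0],
  [0, 0.003, 0, 0, 6, 0],
  [0, 0, 0, 0, 0, 0],
])

```text
t: 9.68
ee_pos: [465.6, 280.0, 149.1]
orientation: [-0.245, 1.112, 0.265]
ft_force: [-0.4, -0.4, -1.1]
width: 0.6
```

```bash
python3 -c "
from h import *
A,O,R,p,t=pr();delta(p)"
```

```text
TCPprinter [-52.1 -31.4 149.1] tip [-65.5 -29.  178. ] d [ 0.42  -0.075 -0.904] q [ 0.631  0.227  2.146 -0.466  0.402 -0.893]
p [465.6 280.  149.1] d_tool [0. 0. 0.] toolyaw 19.28 tilt(a below horiz) 65.1 w 0.5869294091433502 F [-0.4 -0.4 -1.1] q [ 0.631  0.227  2.146 -0.466  0.402 -0.893]
```

carry_out([
  [0.012, 0.004, 0, 0, 0, 0],
  [0.012, 0.004, 0, 0, 0, 0],
  [0.012, 0.004, 0, 0, 0, 0],
  [0.012, 0.003, 0, 0, 0, 0],
  [0.012, 0.003, 0, 0, 0, 0],
  [0, 0, 0, 0, 0, 0],
])

```text
t: 10.42
ee_pos: [480.0, 300.5, 87.3]
orientation: [-0.248, 1.112, 0.267]
ft_force: [-0.1, -0.0, -0.1]
width: 0.2
```

```bash
python3 -c "
from h import *
A,O,R,p,t=pr();delta(p)"
```

```text
TCPprinter [-31.1 -17.8  87.3] tip [-44.5 -15.4 116.3] d [ 0.42  -0.075 -0.904] q [ 0.649  0.382  2.132 -0.696  0.29  -0.638]
p [480.  300.5  87.3] d_tool [0. 0. 0.] toolyaw 19.48 tilt(a below horiz) 65.1 w 0.2425398700361682 F [-0.1 -0.  -0.1] q [ 0.649  0.382  2.132 -0.696  0.29  -0.638]
```

carry_out([
  [0, 0, 0.01, 0, 0, 0],
  [-0.003, 0, 0.007, 0, 0, 0],
  [-0.003, 0, 0.007, 0, 0, 0],
  [-0.003, 0, 0.007, 0, 0, 0],
])

```text
t: 10.92
ee_pos: [499.1, 308.0, 106.9]
orientation: [-0.252, 1.116, 0.267]
ft_force: [-1.0, -0.0, 0.6]
width: 0.4
```

```bash
python3 -c "
from h import *
A,O,R,p,t=pr();delta(p)"
```

```text
TCPprinter [-10.5 -17.9 106.9] tip [-23.8 -15.5 135.9] d [ 0.416 -0.076 -0.906] q [ 0.637  0.365  2.079 -0.553  0.346 -0.8  ]
p [499.1 308.  106.9] d_tool [0. 0. 0.] toolyaw 19.59 tilt(a below horiz) 65.3 w 0.3788904730824538 F [-1.  -0.   0.6] q [ 0.637  0.365  2.079 -0.553  0.346 -0.8  ]
```

carry_out([
  [0.003, 0, 0.006, 0, 0, 0],
  [0.002, 0, 0.006, 0, 0, 0],
])

```text
t: 11.18
ee_pos: [512.1, 312.7, 108.0]
orientation: [-0.251, 1.115, 0.267]
ft_force: [-1.1, -1.0, -0.3]
width: 0.4
```

```bash
python3 -c "
from h import *
A,O,R,p,t=pr();delta(p);w=shot('wrist','w7.png');d=shot('scene','s7.png');d=shot('top','t7.png')
cv2.imwrite('pics/c7.png',np.hstack([cv2.resize(w['pixels'],(480,360)),cv2.resize(d['pixels'][100:310,260:440],(309,360))]))"
```

```text
TCPprinter [  3.3 -18.4 108. ] tip [-10.1 -16.  137. ] d [ 0.417 -0.076 -0.906] q [ 0.628  0.378  2.051 -0.528  0.355 -0.834]
p [512.1 312.7 108. ] d_tool [0. 0. 0.] toolyaw 19.59 tilt(a below horiz) 65.3 w 0.43285303725043744 F [-1.1 -1.  -0.3] q [ 0.628  0.378  2.051 -0.528  0.355 -0.834]
```

View pics/c7.png

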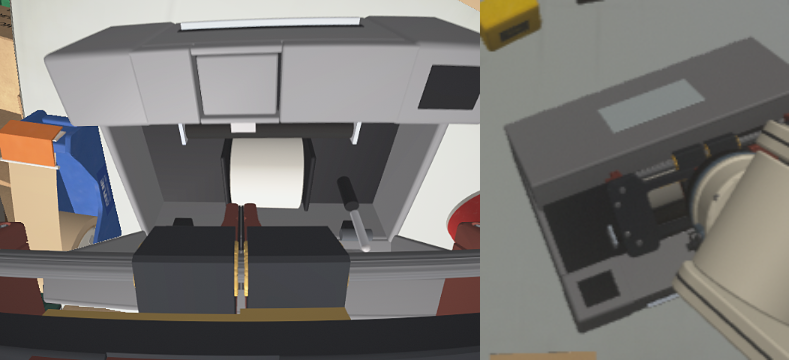

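The wrist view shows the fingers above the roll and below the cover edge (row ~240), with no clear contact yet. I'll measure the cover's actual angle from the earlier top view.

```bash
python3 -c "
from h import *
A,O,R,p,t=pr();d=dict(np.load('pics/t4.npz'))
for n,c in dict(low=(497,228),up=(492,208)).items():
  q=(240+(c[0]-400)*.6,100+c[1]*.6);o,r=ray(d,q);o=A@(o-O);r=A@r;P=o+r*(134-o[1])/r[1];h=P-[80,0,72];print(n,P.round(1),'ang',np.arctan2(h[2],-h[0]),'r',np.hypot(h[0],h[2]))
for th in (.5,.6,.7):
  f=th+.03;g=th+.204
  print(th,[((proj(d,[O+A.T@np.array([80-r*np.cos(a),s*134,72+r*np.sin(a)]) ])[0]-[240,100])/.6+[400,0]).round(0).tolist() for s in(1,-1) for r,a in((135,f),(138,g))])"
```

```text
TCPprinter [  3.5 -18.4 108. ] tip [ -9.9 -16.  137. ] d [ 0.417 -0.076 -0.906] q [ 0.628  0.378  2.051 -0.529  0.354 -0.833]
low [-22.  134.  126.6] ang 0.4914548068913741 r 115.7098608875149
up [-18.  134.  194.4] ang 0.8955255346295529 r 156.84715923568749
0.5 [[502.0, 239.0], [496.0, 223.0], [765.0, 142.0], [766.0, 125.0]]
0.6 [[498.0, 229.0], [492.0, 211.0], [765.0, 132.0], [764.0, 112.0]]
0.7 [[495.0, 219.0], [488.0, 199.0], [764.0, 120.0], [762.0, 99.0]]
```

The edge now fits θ≈0.8 (it moved from 0.6), so the cover is following the fingers at low force. I'll continue along its arc.

carry_out([
  [-0.002, 0, 0.008, 0, 0, 0],
  [-0.002, 0, 0.009, 0, 0, 0],
  [-0.002, 0, 0.009, 0, 0, 0],
  [-0.001, 0, 0.008, 0, 0, 0],
  [0, 0, 0.008, 0, 0, 0],
  [0, 0, 0.008, 0, 0, 0],
])

```text
t: 12.08
ee_pos: [554.1, 329.7, 137.1]
orientation: [-0.251, 1.115, 0.267]
ft_force: [-0.6, -0.6, 0.0]
width: 0.5
```

```bash
python3 -c "
from h import *
A,O,R,p,t=pr();delta(p)"
```

```text
TCPprinter [ 48.6 -18.3 137.1] tip [ 35.3 -15.9 166. ] d [ 0.417 -0.076 -0.906] q [ 0.607  0.38   1.943 -0.4    0.442 -0.99 ]
p [554.1 329.7 137.1] d_tool [0. 0. 0.] toolyaw 19.6 tilt(a below horiz) 65.3 w 0.5062296174829023 F [-0.6 -0.6  0. ] q [ 0.607  0.38   1.943 -0.4    0.442 -0.99 ]
```

carry_out([
  [0.001, 0, 0.008, 0, 0, 0],
  [0.001, 0, 0.008, 0, 0, 0],
  [0.001, 0, 0.008, 0, 0, 0],
  [0.001, 0, 0.008, 0, 0, 0],
  [0, 0, 0.004, 0, 0, 0],
])

```text
t: 12.7
ee_pos: [589.0, 343.0, 149.3]
orientation: [-0.251, 1.114, 0.267]
ft_force: [-0.1, -0.3, -0.3]
width: 0.4
```

```bash
python3 -c "
from h import *
A,O,R,p,t=pr();delta(p);d=shot('top','t8.png');s=shot('scene','s8.png')
cv2.imwrite('pics/c8.png',np.hstack([cv2.resize(d['pixels'][60:310,250:480],(368,400)),cv2.resize(s['pixels'][130:430,160:460],(400,400))]))"
```

```text
TCPprinter [ 85.9 -19.  149.3] tip [ 72.6 -16.6 178.3] d [ 0.417 -0.075 -0.906] q [ 0.59   0.408  1.859 -0.346  0.491 -1.062]
p [589.  343.  149.3] d_tool [0. 0. 0.] toolyaw 19.6 tilt(a below horiz) 65.3 w 0.4485982203083223 F [-0.1 -0.3 -0.3] q [ 0.59   0.408  1.859 -0.346  0.491 -1.062]
```

View pics/c8.png

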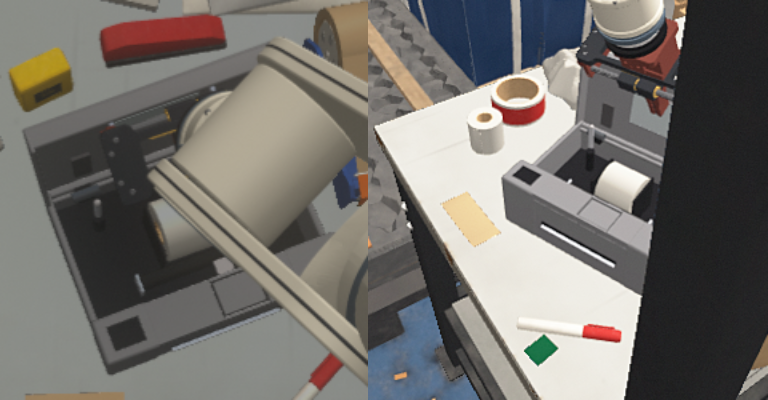

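Top and scene views show the cover standing open against its stop, with the roll in place. Withdrawing toward the robot and up.

carry_out([
  [-0.004, 0, -0.015, 0, 0, 0],
  [-0.008, 0, -0.025, 0, 0, 0],
  [-0.015, 0, -0.03, 0, 0, 0],
  [-0.03, 0, -0.03, 0, 0, 0],
  [-0.03, 0, -0.03, 0, 0, 0],
  [-0.03, 0, -0.03, 0, 0, 0],
  [0, 0, 0, 0, 0, 0],
  [0, 0, 0, 0, 0, 0],
])

```text
t: 13.8
ee_pos: [391.3, 273.1, 185.4]
orientation: [-0.254, 1.119, 0.267]
ft_force: [0.1, 0.9, -0.8]
width: 0.7
```

Run:
```python
from h import *
A,O,R,p,t=pr();delta(p);d=shot('top','t9.png');e=dict(np.load('pics/t8.npz'));z=dict(np.load('pics/top0.npz'))
g=cv2.cvtColor(d['pixels'],6)
for th in (.6,1.57,1.75):
  C=[O+A.T@np.array([80-r*np.cos(a),134,72+r*np.sin(a)]) for r,a in((135,th+.03),(138,th+.204))]
  print(th,proj(d,C).round(0).tolist())
df=lambda a,b:np.abs(a['pixels'].astype(int)-b['pixels']).max(2)>30
for n,(x0,x1,y0,y1) in dict(spare=(190,240,230,280),marker=(405,475,270,345),cover_left=(255,305,100,200),cover_all=(255,350,100,200)).items():
  print(n,'vs start',df(d,z)[y0:y1,x0:x1].sum(),'vs t8',df(d,e)[y0:y1,x0:x1].sum())
ys,xs=np.nonzero(df(d,z)[90:200,245:345]);print('changed x range',xs.min()+245,xs.max()+245,'y',ys.min()+90,ys.max()+90)
m=cv2.inRange(cv2.cvtColor(d['pixels'],40),(0,0,170),(180,60,255))[180:270,300:420];print('white roll px',(m>0).sum(), np.argwhere(m>0).mean(0) if m.any() else '')
for r in g[100:200:8,262:330:4]: print(*['%3d'%v for v in r])
```

```text
TCPprinter [-123.6  -10.2  185.4] tip [-136.8   -7.7  214.5] d [ 0.412 -0.077 -0.908] q [ 0.739  0.066  2.226 -0.451  0.517 -0.832]
p [391.3 273.1 185.4] d_tool [0. 0. 0.] toolyaw 19.65 tilt(a below horiz) 65.6 w 0.7253244100878694 F [ 0.1  0.9 -0.8] q [ 0.739  0.066  2.226 -0.451  0.517 -0.832]
0.6 [[299.0, 238.0], [295.0, 227.0]]
1.57 [[271.0, 160.0], [266.0, 146.0]]
1.75 [[266.0, 146.0], [261.0, 134.0]]
spare vs start 0 vs t8 0
marker vs start 3346 vs t8 3294
cover_left vs start 1675 vs t8 220
cover_all vs start 4504 vs t8 997
changed x range 262 344 y 119 199
white roll px 7 [86.14285714 90.14285714]
157 158 161 158 161 161 158 159 152 153 153 154 153 153  45  48  57
157 156 157 159 150 115  87  83 103 153 152 153 153 153 153 153 153
123 104  88  83  56  51  48  74  89 154 153 152 152 144 115 121 121
107  80  78  76  92 153 153 152 113 118 120 119 120 120 119 120 120
153 152 121 114 119 119 118 119 119 119 119 114  73  65 133 113  82
138 118 117 118 118 118  87  60  63  62  63  62  62  61  70  77  76
153  76  67  66  65  65  63  63  63  62  61  61  61  60  61  78  80
152 152  66  64  65  64  63  62  65  77  58  61  60  60  60  59  59
153 153 133  64  64  64  64  63  60  46  46  48  60  59  59 110 112
152 152 152  65  64  63  64  62  62  85 118 111  90  57 115 109  60
152 152 153 153  63 114 108  74  87  76  75  69  55  55  42  40  40
153 153 153 152  95 108  59  59  50  44  43  42  93  41  41  40  39
153 154 152 152 152  75  94  47  46  44  44  43  45  41  40  40  39
```

Run:
```python
from h import *
s=shot('scene','s9.png');z=dict(np.load('pics/scene0.npz'))
df=np.abs(s['pixels'].astype(int)-z['pixels']).max(2)>30
print('marker diff',df[360:395,265:355].sum(),'spare diff',df[205:248,232:264].sum())
w=np.load('pics/s4.npz')['pixels'].astype(int)
print('roll region diff s9 vs s4',(np.abs(s['pixels'].astype(int)-w).max(2)>30)[255:285,325:370].sum())
print(ctrl.close_job())
```

```text
marker diff 0 spare diff 891
roll region diff s9 vs s4 294
the job is handed in; nothing more can be done
None
```

The label printer's cover is open against its stop, and I handed the job in at about t = 14 s. No force above about 23 N showed in the readings.

**What I did:** I found the pad's outline in the top view and confirmed it in the wrist and scene views. It sits about 19 mm to the right of the rail's middle. I went straight to that spot rather than feeling along the whole rail. With closed fingertips I pressed it down about 6 mm at about 4.5 N until it bottomed, and the cover popped up. I then pushed the skirt's lower edge up and back with the fingers tilted until the cover tipped over, and withdrew.

**Last checks:**
- **Cover:** in the last top view its upper left corner is at about (261,136). The predicted position at the 1.75 stop is (261,134).
- **Robot:** the measured force was about 1 N, within the noise, and the gripper was well clear of the printer.
- **Marker:** unchanged in the scene view; the arm probably hid it in the top view.
- **Spare roll:** unchanged in the top view. The scene view did show a difference there (891 pixels), probably the arm in front of it, but I did not look at that picture.
- **Label roll:** it was in place between its guides in the last picture I viewed. The final pixel comparison showed some difference (294 pixels), possibly from the moved arm and cover, so that check is inconclusive.

**Disagreement:** the real fingertips were about 32 mm short of the reported TCP. Both the pictures and the contact with the pad showed this, so I worked from touch and the pictures instead.

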